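# Unlock the specimen safe and take out the cup

### The arm

A 6-joint arm with a two-finger parallel gripper is mounted at the origin on a cart in front of the work surface, level with it; the furniture and walls round the work are solid. World frame = base frame: x ahead of the robot, y to its left, z up, the work surface at z = 0. Lengths are in mm, angles in rad, forces in N, time in s.
With the tool pointing down it reaches from about 350 to 775 mm from the base axis. Payload 7.3 kg.
Tool frame: the origin (TCP) lies on the mounting face of the last link; the fingertips stand 178 mm ahead of it and the grasp point (between the pads) lies 159 mm ahead of it; z points along the fingers, y is the line along which they close (so a half turn about z gives the same grasp; the last joint's range is limited). The gripper opens to 92 mm and grips with 3 to 60 N. Pads are 19 mm wide; open, the fingers measure 130 mm over their backs; the gripper's body (75 mm by 190 mm) begins 47 mm behind the grasp point.
Start: joints at [1.131, 0.342, 1.524, -0, 1.275, -0.146], TCP at [152.014, 502.513, 404.741] pointing down, gripper open.
Joint ranges: [-2.53, 2.53], [-0.77, 2.02], [0.04, 2.7], [-1, 4.14], [0.28, 2.66], [-3.11, 3.11]. Speed limits (rad/s): [2.57, 2.57, 3.14, 3.14, 3.14, 3.14].

### API

Orientations are given as [roll, pitch, yaw] about the fixed x, y, z axes, in that order (R = Rz(yaw) Ry(pitch) Rx(roll)).
In Python, from plant import bot, monitor, capture gives the robot as it stands (bot), with the cameras as plain functions and the readings (monitor).
- The arm moves only by the shell command python3 shift.py 'ROWS'. ROWS is a JSON list of rows, 1 to 5 of them, each an object with the fields aperture (the finger opening in mm), dx, dy, dz (the shift in mm), spin (a turn about the tool's z in rad); a field left out counts as zero (the opening has to be given); each row is the pose to reach, as a shift and turn from the pose commanded when the command began, along the tool's axes at that moment; what a row does not reach only later rows make up. A row lasts 1/8 s, in which the tool goes at most 62.5 mm and 0.188 rad, less where a joint would pass 70% of its speed; a pose out of reach is approached as far as the arm can. The fingers move at their own pace and stop on an object; the grip force is fixed at half the most. Time passes only in rows, so rows that do not move let the fingers close. It prints the time, the measured TCP pose, the force, the opening and the grip force at its end. Input that does not fit is refused with a message, and nothing moves.
- monitor.get_obs(): the state, without advancing time (a new reading comes with each control period).
- capture(name): name is "scene" or "side" or "wrist"; returns a dict with "color" (480x640x3 uint8, red, green, blue), "K" (3x3 intrinsics, pixels), "R" (3x3) and "t" (3): a world point X has camera coordinates R X + t. Camera axes: x right, y down, z forward; pixel columns grow to the right and rows downward; lengths in mm; the calibration is good to about 2 mm. The wrist camera is an equidistant fisheye: a pixel r from the principal point sees the ray r / f radians off the axis. A picture is of the moment at which its call begins. There is no depth.
- bot.close_job(): hands the job in; it is judged then, once.
The state is a dict: "time": time; "joint_positions": joint angles; "dq": joint speeds; "tau": joint torques, N m; "tool_pos": TCP position; "tcp_rot": TCP orientation; "contact_force": force on the tool from outside, world axes, zero at the start; "moment": the same for the moment, N m; "grip_width": finger opening in mm; "finger_force": force on a finger pad.
Only numpy, scipy, OpenCV 4.12 (cv2) and the standard library are available. Lean on these libraries where they do the work, as an engineer would, in place of code of your own. Each camera call takes 0.05 s, during which the arm holds its last target. There are 200 camera calls.

### The job

The specimen cup is shut in the white bench safe: pinch both release tabs of the knob on its sliding cover, turn the knob anticlockwise until it stops, and slide the cover fully open. Then take the cup out and stand it upright, wholly on the worksheet pad, without tipping it on the way. Leave the cover open and do not disturb the other specimen cup or the lab timer.

Things in the scene. Friction and masses are not known exactly. Their poses are not given: they have to be found in the camera images.
- safe: White bench safe, fixed, 170 (x) x 340 (y) x 94 mm high to the top of its two side rails. Origin at the centre of its underside, front to -x; its y axis is the sliding direction. The +y half is a closed housing, the -y half an open well under the cover. The -x rail bears a steel keeper post (top at z = 113 mm) at y = -71 mm.
- well (a point): Centre of the well's floor, at safe y = -85 mm, z = 20 mm. The well is 140 x 140 mm inside; its rim lies 60 mm and the rails' tops 74 mm above this floor.
- safe_cover (a joint): Aluminium sliding cover, 150 x 156 mm, its top at z = 89 mm of the safe. 0 = shut over the well; grows along the safe's +y to its stop, fully open, at 0.145 m. About 2 N of friction; stays where it is left. The knob's steel tongue bars it behind the keeper post until the knob is turned.
- safe_knob (a joint): Knob at the centre of the cover, upright axis, travels with the cover. 0 = locked (tongue to the safe's -x); grows anticlockwise seen from above to its stop at 1.2 rad = unlocked. Will not turn from 0 unless both tabs are pinched in; at 1.2 rad the released tabs spring out and hold it. Turns easily while pinched, no return spring.
- tab_a (a joint): Grey sprung release tab on the knob's +y side (the safe's +y when locked): travel inwards, 0 = out, 0.008 m = fully in. 2 N at rest to 5 N fully in; the knob is freed when both tabs are in by 5 mm or more. An upright paddle 26 mm wide, from 23 mm below knob_grip to 12 mm above it.
- tab_b (a joint): The same for the tab on the far, -y, side of the knob.
- knob_grip (a point): Point on the knob's axis, 40 mm above the cover's top, midway between the tabs, where to pinch; turns with the knob, tabs at its +y and -y. Tabs measure 60 mm over their outer faces, 44 mm when in. A 30 mm drum between them ends 14 mm higher. Tongue (to 87 mm along -x) and detent ring (43 mm radius) have their tops 24 mm below this point.
- cup: Specimen cup with a red screw cap, upright in the well (hidden until the cover is open), 54 mm high; body 48 mm, cap 54 mm in diameter, the cap from 40 to 54 mm above the base. Origin at the centre of its base, z up. 25 to 50 g.
- pad: Worksheet pad lying flat, fixed, 210 (x) x 152 (y) x 13 mm thick. Origin at the centre of its underside.
- other_cup: A second, like specimen cup that stands on the bench, loose. Leave it alone. Origin at the centre of its base.
- timer: White lab timer, 68 x 66 x 18 mm, loose on the bench. Leave it alone. Origin at the centre of its underside.

How it is judged (in metres and radians):
On the way, in this order (a step that is already met when the one before it is completed fails the run):
1. both release tabs are pinched in (4 mm or more) with the knob still locked (value of joint each of tab_a, tab_b above 0.004 m and value of joint safe_knob below 0.3 rad), for 0.1 s.
2. the knob is turned to its unlocked stop (over 1.1 rad) (value of joint safe_knob above 1.1 rad), for 0.1 s.
3. the cover is slid fully open (over 135 mm) (value of joint safe_cover above 0.135 m), for 0.2 s.
At the end, for the whole second after the job is handed in: The cover is open by more than 130 mm; the cup stands at rest on the worksheet pad, upright within 0.12 rad, its centre within 83 mm (along the pad's x) and 54 mm (along its y) of the pad's centre, so that its whole base is on the pad (value of joint safe_cover above 0.13 m and x of cup in the frame of pad between -0.083 and 0.083 m and y of cup in the frame of pad between -0.054 and 0.054 m and z of cup in the frame of pad between 0.008 and 0.02 m and angle between cup's own z axis and vertical below 0.12 rad and linear speed of cup below 0.02 m/s); the robot touches nothing.
It fails at once if the cup is tipped (over 0.6 rad) (angle between cup's own z axis and vertical above 0.6 rad).
It fails at once if the other cup is disturbed (moved over 30 mm) (distance of other_cup from where it was at the start of the episode above 0.03 m).
It fails at once if the timer is disturbed (moved over 30 mm) (distance of timer from where it was at the start of the episode above 0.03 m).
It also fails if it takes over 54 s, if anything falls off the work surface, if the arm or the gripper's body presses on something with over 40 N, if the wrist force passes 120 N, or if a joint passes its speed limit or range.

## Working session

There is one attempt and no reset: what is moved stays moved. The work goes in short steps, Python scripts to look and compute and a shell command to move; the robot and the scene stay as the last step left them, time stands still between calls to the robot, and variables do not carry over. Pictures are saved under pics/ and viewed, at most 10 in all, crops included, and the job is handed in when it is done.

```bash
ls; mkdir -p pics
python3 - <<'E'
from plant import bot, monitor, capture
import cv2
for n in ("scene","side","wrist"):
    c=capture(n); cv2.imwrite(f"pics/{n}0.png",c["color"][:,:,::-1]); print(n,c["K"].tolist(),c["R"].round(4).tolist(),c["t"].round(1).tolist())
print(monitor.get_obs())
E
```

```text
pics
plant.py
shift.py
scene [[456.209814217137, 0.0, 325.5176186389583], [0.0, 456.209814217137, 235.04873039781478], [0.0, 0.0, 1.0]] [[-0.554, -0.8325, -0.0095], [-0.4487, 0.3082, -0.8389], [0.7012, -0.4605, -0.5443]] [193.3, 337.9, 539.1]
side [[531.7069280889064, 0.0, 321.21393740747783], [0.0, 531.7069280889064, 241.98964917247764], [0.0, 0.0, 1.0]] [[0.9966, -0.08, 0.0196], [-0.0264, -0.5358, -0.8439], [0.0781, 0.8405, -0.5361]] [-494.0, 69.9, 1179.3]
wrist [[371.64829954431775, 0.0, 318.8084066910536], [0.0, 371.64829954431775, 247.65787009757935], [0.0, 0.0, 1.0]] [[0.2904, 0.9569, -0.0016], [0.9249, -0.2802, 0.2569], [0.2454, -0.0761, -0.9664]] [-524.0, -31.1, 389.8]
{'time': 0.15, 'joint_positions': array([ 1.13101373e+00,  3.42525103e-01,  1.52471416e+00,  2.19217206e-05,
        1.27540498e+00, -1.46026514e-01]), 'dq': array([-0.00050431, -0.00070698, -0.00361468,  0.0001074 , -0.00154157,
       -0.00219417]), 'tau': array([ 1.52058528e-03, -4.31474054e+01, -2.44352514e+01,  7.18569593e-02,
        5.39291615e-02, -9.24873916e-05]), 'tool_pos': array([151.96705337, 502.43825433, 404.25314865]), 'tcp_rot': array([-3.14055531e+00, -1.73757049e-04,  2.84783008e+00]), 'contact_force': array([ 0.16319207, -0.63551257, -0.14605156]), 'moment': array([ 0.03445339, -0.06562361,  0.07645143]), 'finger_force': 0.0, 'grip_width': 91.92889671121343}
```

View pics/scene0.png

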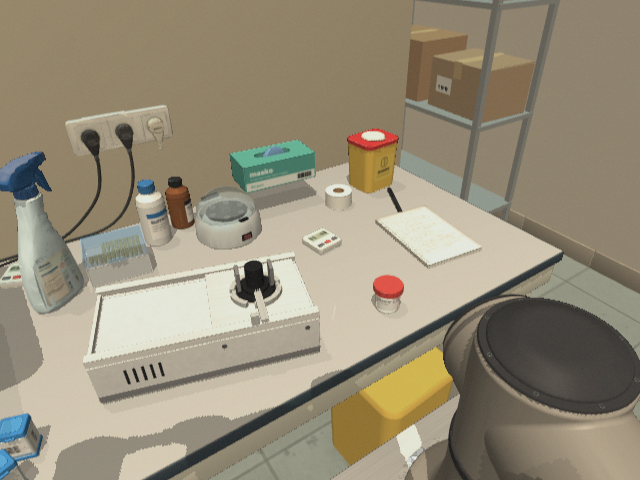

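View pics/side0.png

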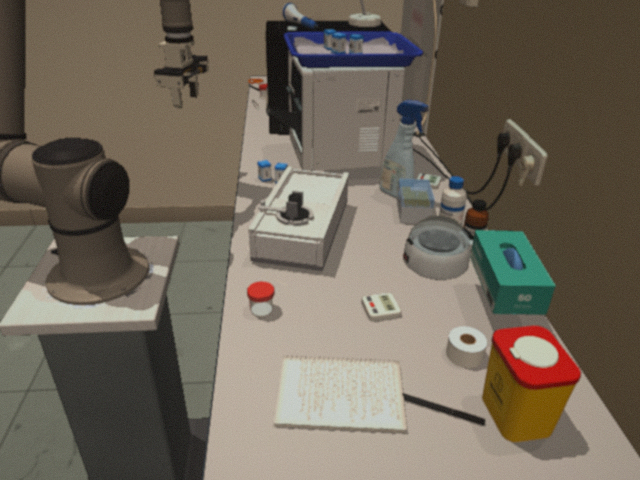

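View pics/wrist0.png

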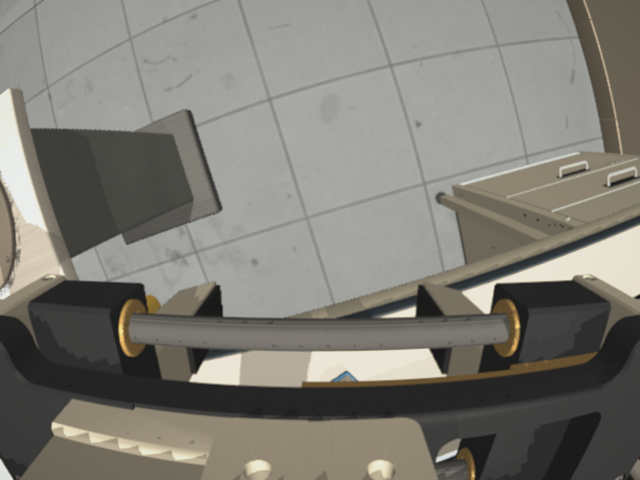

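The scene view shows the safe with its knob at about (254,275), the red-capped other cup at (388,290), the timer at (322,240) and the pad at (427,235). In the side view the knob is at (294,207) and the pad at (342,393). The wrist camera sees only the floor for now. Next I'll enlarge the safe in both views.

```bash
cat > h.py <<'E'
import numpy as np, cv2
from plant import bot, monitor, capture
def ray(c,uv):
    K,R,t=np.array(c["K"]),np.array(c["R"]),np.array(c["t"])
    d=np.linalg.inv(K)@np.array([uv[0],uv[1],1.]); d=R.T@d
    return -R.T@t, d/np.linalg.norm(d)
def fray(c,uv):
    K,R,t=np.array(c["K"]),np.array(c["R"]),np.array(c["t"])
    p=np.array([(uv[0]-K[0,2])/K[0,0],(uv[1]-K[1,2])/K[1,1]]); r=np.linalg.norm(p)
    d=np.array([*(p/max(r,1e-9)*np.sin(r)),np.cos(r)])
    return -R.T@t, R.T@d
def plane(o,d,z): return o+d*(z-o[2])/d[2]
def tri(*rays):
    A=sum(np.eye(3)-np.outer(d,d) for o,d in rays); b=sum((np.eye(3)-np.outer(d,d))@o for o,d in rays)
    x=np.linalg.solve(A,b); return x,[float(np.linalg.norm(np.cross(x-o,d)).round(1)) for o,d in rays]
E
python3 - <<'E'
import cv2,numpy as np
a=cv2.imread("pics/scene0.png")[235:410,80:330]; b=cv2.imread("pics/side0.png")[160:280,240:360]
a=cv2.resize(a,None,fx=3.2,fy=3.2,interpolation=2); cv2.imwrite("pics/a.png",a)
cv2.imwrite("pics/b.png",cv2.resize(b,None,fx=5,fy=5,interpolation=2))
E
```

```text
(no output)
```

View pics/a.png

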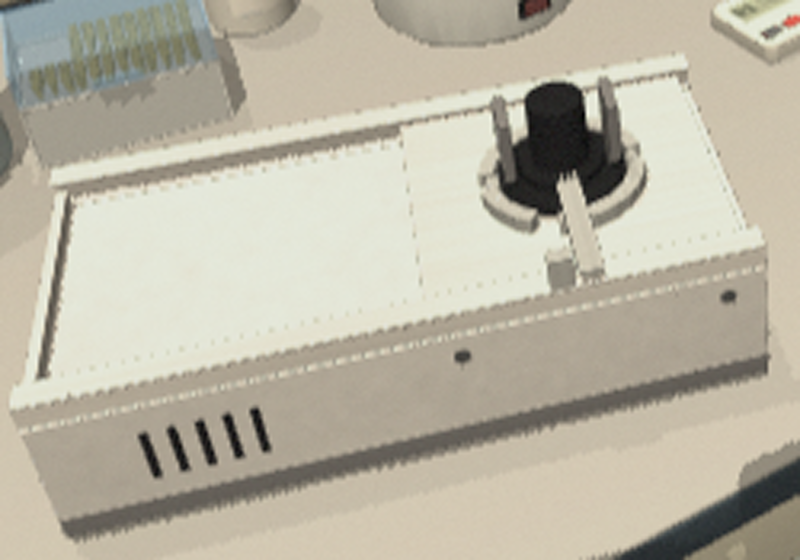

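View pics/b.png

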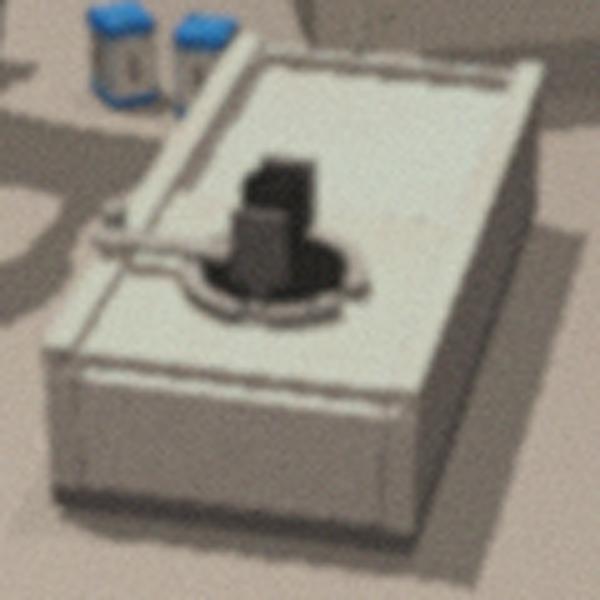

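Run:
```python
from h import *
import json
s=capture("scene"); e=capture("side")
S=lambda x,y: ray(s,(80+x/3.2,235+y/3.2)); E=lambda x,y: ray(e,(240+x/5,160+y/5))
P={}
for n,a,b in [("-x-y",(765,240),(45,347)),("+x-y",(687,60),(418,395)),("+x+y",(52,178),(543,66)),("-x+y",(12,402),(243,35)),("tabb top",(608,82),(262,210)),("taba top",(497,100),(288,160))]:
    x,r=tri(S(*a),E(*b)); P[n]=x; print(n,x.round(1),r, plane(*S(*a),94).round(1),plane(*E(*b),94).round(1))
c=sum(P[k] for k in ("-x-y","+x-y","+x+y","-x+y"))/4; d=P["-x+y"]+P["+x+y"]-P["-x-y"]-P["+x-y"]
yaw=np.arctan2(-d[0],d[1]); print("centre",c.round(1),"yaw",yaw, "y len",np.hypot(*d[:2])/2)
u=np.array([-np.sin(yaw),np.cos(yaw)]); print("knob", c[:2]-85*u, (P["tabb top"]+P["taba top"])/2)
for n,cam in (("scene",s),("side",e)):
    im=cam["color"]; hsv=cv2.cvtColor(im,cv2.COLOR_RGB2HSV)
    m=((hsv[...,0]<8)|(hsv[...,0]>172))&(hsv[...,1]>140)&(hsv[...,2]>100)
    k,l,st,ce=cv2.connectedComponentsWithStats(m.astype(np.uint8))
    print(n,[(ce[i].round(1).tolist(),int(st[i,4])) for i in range(1,k) if st[i,4]>100])
```

```text
-x-y [335.1  20.7  91.7] [0.5, 0.5] [332.3  22.   94. ] [335.8  17.6  94. ]
+x-y [494.9 -26.8  89.4] [3.0, 3.0] [484.7 -23.4  94. ] [496.5 -30.   94. ]
+x+y [590.7 302.2  89.3] [2.7, 2.7] [579.5 301.5  94. ] [591.3 297.4  94. ]
-x+y [431.9 346.5  92.1] [0.4, 0.4] [429.1 346.2  94. ] [432.1 343.1  94. ]
tabb top [432.5  51.6 141.4] [0.5, 0.5] [491.4  24.2  94. ] [435.4 140.8  94. ]
taba top [447.7 104.3 140.8] [1.7, 1.7] [511.2  82.9  94. ] [450.2 193.   94. ]
centre [463.2 160.7  90.6] yaw -0.2860201533486198 y len 341.2755488626627
knob [439.1711589   79.13080162] [440.08031425  77.94392198 141.08754423]
scene [([372.2, 140.5], 508), ([388.1, 286.6], 552)]
side [([260.2, 291.1], 425), ([536.4, 358.6], 2541)]
```

The knob is at about (440,78), with the tab tops at z≈141 (text: 129+12). The safe's yaw is -0.286. The tool's closing axis already lies along the safe's y.

```bash
python3 shift.py '[{"aperture":92, "dx":-240, "dy":-195}, {"aperture":92, "dx":-240, "dy":-195}, {"aperture":92, "dx":-240, "dy":-195}, {"aperture":92, "dx":-240, "dy":-195}, {"aperture":92, "dx":-240, "dy":-195}]'; python3 shift.py '[{"aperture":92, "dx":-158, "dy":-127}, {"aperture":92, "dx":-158, "dy":-127}, {"aperture":92, "dx":-158, "dy":-127}, {"aperture":92, "dx":-158, "dy":-127}, {"aperture":92, "dx":-158, "dy":-127}]'
python3 - <<'E'
from h import *
c=capture("wrist"); cv2.imwrite("pics/w1.png",c["color"][:,:,::-1]); o=monitor.get_obs(); print(o["tool_pos"],o["tcp_rot"],o["joint_positions"])
E
```

```text
time: 0.88
tool_pos: [326.0, 244.6, 404.9]
tcp_rot: [3.141, 0.001, 2.848]
contact_force: [1.0, 0.3, -0.1]
grip_width: 91.6
finger_force: 0.0
time: 1.5
tool_pos: [439.8, 78.7, 404.4]
tcp_rot: [3.141, -0.001, 2.846]
contact_force: [0.2, 1.0, 1.1]
grip_width: 91.8
finger_force: 0.0
[439.26088336  79.55378488 404.49778034] [ 3.14130679e+00 -1.14831263e-03  2.84742422e+00] [ 6.97971811e-03  1.98245682e-01  1.72478842e+00  6.53503516e-04
  1.21957046e+00 -1.26987316e+00]
```

View pics/w1.png

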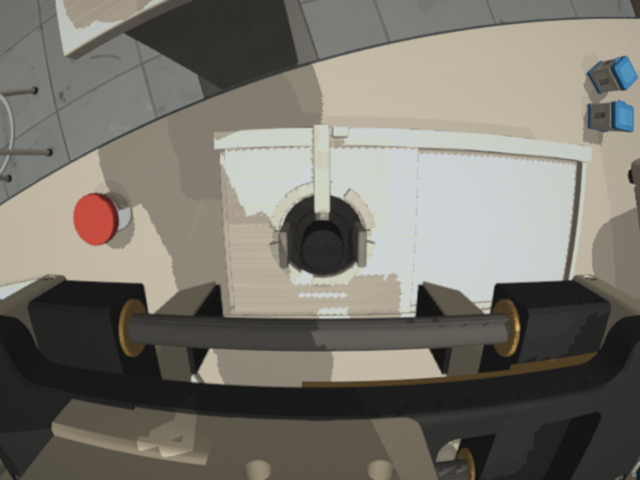

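The wrist view shows the knob's drum at (323,245), the tabs at (282,250) and (361,248), and the tongue pointing straight up along the image at column 321.

Run:
```python
from h import *
c=capture("wrist"); s=capture("scene")
for uv,z in [((323,243),143),((283,250),141),((361,248),141),((282,250),120),((321.5,127),105),((321.5,200),105)]: print(uv,plane(*fray(c,uv),z).round(1))
x=tri(fray(c,(323,243)),ray(s,(80+555/3.2,235+94/3.2))); print("drum top",x[0].round(1),x[1])
```

```text
(323, 243) [431.5  84.7 143. ]
(283, 250) [428.7  57.1 141. ]
(361, 248) [442.8 108.3 141. ]
(282, 250) [433.4  52.7 120. ]
(321.5, 127) [355.5 106.9 105. ]
(321.5, 200) [408.3  90.9 105. ]
drum top [429.5  83.5 148.4] [1.6, 1.6]
```

Run:
```python
from h import *
c=capture("wrist"); g=cv2.cvtColor(c["color"],cv2.COLOR_RGB2GRAY)
print("col323",g[205:290,323].tolist())
for x in (281,283,361,363): print(x,g[220:280,x].tolist())
print("row255",g[255,270:375].tolist()); print("row264",g[264,270:375].tolist())
```

```text
col323 [208, 207, 207, 207, 202, 198, 196, 181, 134, 75, 45, 47, 47, 44, 44, 40, 30, 24, 22, 23, 21, 20, 21, 22, 18, 21, 28, 41, 46, 44, 43, 42, 44, 44, 42, 43, 44, 45, 44, 42, 42, 41, 41, 41, 41, 39, 40, 41, 40, 42, 42, 44, 43, 43, 44, 42, 43, 42, 42, 42, 42, 41, 42, 41, 40, 41, 38, 38, 42, 42, 50, 73, 95, 128, 178, 200, 204, 204, 200, 182, 157, 150, 154, 165, 172]
281 [187, 188, 183, 178, 163, 134, 103, 78, 67, 66, 66, 66, 72, 93, 111, 123, 129, 125, 116, 118, 118, 112, 102, 96, 95, 95, 94, 93, 95, 95, 95, 94, 95, 97, 102, 104, 103, 104, 103, 104, 104, 103, 103, 102, 103, 102, 103, 101, 100, 118, 148, 160, 169, 173, 172, 170, 170, 170, 171, 173]
283 [110, 86, 59, 51, 58, 63, 65, 66, 66, 67, 66, 67, 72, 88, 107, 121, 126, 127, 127, 129, 129, 127, 124, 122, 115, 103, 98, 97, 93, 92, 92, 91, 92, 95, 103, 108, 108, 104, 102, 102, 103, 103, 101, 101, 102, 101, 100, 99, 100, 118, 145, 152, 154, 159, 167, 170, 170, 170, 170, 171]
361 [151, 147, 142, 140, 147, 147, 129, 106, 99, 96, 77, 67, 75, 103, 122, 129, 131, 130, 131, 130, 130, 130, 130, 129, 130, 129, 129, 129, 128, 128, 127, 127, 1
[... 664 characters left out ...]
4, 44, 43, 42, 41, 41, 41, 43, 42, 42, 44, 43, 43, 43, 43, 42, 41, 41, 41, 42, 38, 33, 34, 39, 43, 40, 35, 34, 36, 35, 34, 41, 45, 48, 52, 68, 97, 118, 129, 130, 129, 126, 121, 122, 157, 198, 205, 201, 198, 199, 205, 208, 210, 209, 209]
row264 [172, 172, 172, 172, 169, 163, 151, 127, 105, 98, 102, 103, 102, 102, 93, 81, 85, 106, 109, 91, 76, 59, 47, 43, 43, 43, 43, 43, 41, 36, 36, 34, 32, 34, 37, 38, 40, 40, 42, 41, 42, 41, 42, 41, 42, 41, 41, 41, 42, 42, 42, 41, 42, 42, 42, 41, 41, 41, 42, 40, 42, 41, 41, 42, 42, 40, 38, 38, 40, 43, 43, 44, 42, 44, 43, 39, 37, 35, 40, 53, 66, 73, 95, 128, 126, 98, 108, 128, 138, 138, 137, 135, 129, 135, 166, 200, 209, 211, 209, 209, 209, 209, 209, 211, 210]
```

Run:
```python
from h import *
c=capture("wrist"); o=monitor.get_obs(); print(o["tool_pos"])
for uv in [(277.3,251.5),(320.5,251.5),(363.8,251.5)]: print(uv,plane(*fray(c,uv),141).round(1))
print(-c["R"].T@c["t"])
```

```text
[439.00383539  80.33382009 404.8444998 ]
(277.3, 251.5) [428.6  53.7 141. ]
(320.5, 251.5) [437.1  81.9 141. ]
(363.8, 251.5) [445.7 110.3 141. ]
[372.20401821 100.25531037 384.58698592]
```

The two estimates average to the knob lying right under the tool, so I descend and close.

```bash
python3 shift.py '[{"aperture":92, "dz":40}, {"aperture":92, "dz":80}, {"aperture":92, "dz":114}, {"aperture":92, "dz":114}, {"aperture":92, "dz":114}]'; python3 shift.py '[{"aperture":40}, {"aperture":40}, {"aperture":40}, {"aperture":40}, {"aperture":40}]'; python3 shift.py '[{"aperture":40}, {"aperture":40}, {"aperture":40}]'
```

```text
time: 2.38
tool_pos: [440.1, 79.6, 291.9]
tcp_rot: [3.141, 0.002, 2.849]
contact_force: [0.3, 0.4, -0.1]
grip_width: 91.9
finger_force: 0.0
time: 3.0
tool_pos: [440.0, 79.2, 291.2]
tcp_rot: [3.141, 0.001, 2.848]
contact_force: [1.3, 12.2, 7.8]
grip_width: 46.4
finger_force: 10.7
time: 3.38
tool_pos: [440.2, 80.2, 291.5]
tcp_rot: [3.138, 0.002, 2.847]
contact_force: [0.7, 10.6, 6.9]
grip_width: 42.3
finger_force: 30.0
```

The tabs are in, at a width of 42 mm. The 10 N sideways force suggests the knob lies slightly towards +y, so I shift 1.5 mm that way and turn.

```bash
python3 shift.py '[{"aperture":40, "dy":1.5}, {"aperture":40, "dy":1.5}]'; python3 shift.py '[{"aperture":40, "spin":-0.15}, {"aperture":40, "spin":-0.3}, {"aperture":40, "spin":-0.45}, {"aperture":40, "spin":-0.6}, {"aperture":40, "spin":-0.6}]'
```

```text
time: 3.62
tool_pos: [440.4, 80.8, 291.5]
tcp_rot: [3.141, 0.001, 2.848]
contact_force: [-1.5, 2.3, 8.4]
grip_width: 42.3
finger_force: 30.0
time: 4.25
tool_pos: [440.3, 81.8, 291.5]
tcp_rot: [3.139, 0.003, -2.835]
contact_force: [-0.9, 12.3, 9.2]
grip_width: 42.5
finger_force: 30.1
```

```bash
python3 shift.py '[{"aperture":40, "spin":-0.15}, {"aperture":40, "spin":-0.3}, {"aperture":40, "spin":-0.45}, {"aperture":40, "spin":-0.6}, {"aperture":40, "spin":-0.62}]';python3 shift.py '[{"aperture":40, "spin":-0.02}, {"aperture":40, "spin":-0.02}]'
```

```text
time: 4.88
tool_pos: [439.6, 82.6, 291.5]
tcp_rot: [3.138, 0.004, -2.215]
contact_force: [-3.9, 18.0, 11.3]
grip_width: 42.3
finger_force: 30.1
time: 5.12
tool_pos: [439.6, 82.6, 291.5]
tcp_rot: [3.138, 0.005, -2.198]
contact_force: [-4.0, 17.8, 11.9]
grip_width: 42.2
finger_force: 30.2
```

The tool turned 1.24 rad against the stop. Next is a short test slide.

```bash
python3 shift.py '[{"aperture":40, "dx":-9, "dy":3}, {"aperture":40, "dx":-19, "dy":7}, {"aperture":40, "dx":-28, "dy":10}, {"aperture":40, "dx":-38, "dy":13}, {"aperture":40, "dx":-38, "dy":13}]'
```

```text
time: 5.75
tool_pos: [450.9, 119.8, 291.4]
tcp_rot: [3.138, -0.0, -2.197]
contact_force: [-7.4, 3.8, 15.2]
grip_width: 42.2
finger_force: 30.3
```

```bash
python3 shift.py '[{"aperture":40, "dx":-25, "dy":9}, {"aperture":40, "dx":-50, "dy":18}, {"aperture":40, "dx":-75, "dy":27}, {"aperture":40, "dx":-100, "dy":36}, {"aperture":40, "dx":-100, "dy":36}]'; python3 shift.py '[{"aperture":40}, {"aperture":40, "dx":-2, "dy":1}, {"aperture":40, "dx":-2, "dy":1}]'
```

```text
time: 6.38
tool_pos: [480.7, 222.6, 291.5]
tcp_rot: [3.14, 0.0, -2.196]
contact_force: [-5.0, 3.4, 9.6]
grip_width: 42.3
finger_force: 30.3
time: 6.75
tool_pos: [480.9, 223.4, 291.5]
tcp_rot: [3.14, -0.0, -2.197]
contact_force: [-5.4, 0.3, 11.4]
grip_width: 42.2
finger_force: 30.2
```

```bash
python3 shift.py '[{"aperture":40, "dx":-4, "dy":1.5}, {"aperture":40, "dx":-4, "dy":1.5}, {"aperture":40, "dx":-4, "dy":1.5}]'; python3 shift.py '[{"aperture":92, "dx":4, "dy":-1.5}, {"aperture":92, "dx":4, "dy":-1.5}, {"aperture":92, "dx":4, "dy":-1.5}, {"aperture":92, "dx":4, "dy":-1.5}]'
```

```text
time: 7.12
tool_pos: [481.7, 225.1, 291.4]
tcp_rot: [3.142, -0.007, -2.196]
contact_force: [-7.0, -14.7, 14.6]
grip_width: 42.5
finger_force: 30.2
time: 7.62
tool_pos: [481.5, 223.5, 290.3]
tcp_rot: [3.141, -0.0, -2.195]
contact_force: [-0.3, -1.2, -0.5]
grip_width: 77.5
finger_force: 0.0
```

The cover hit its stop (the force reversed to -15 N), and the tabs are released. Next I rise, turn back and move over the well to look.

```bash
python3 shift.py '[{"aperture":92, "dz":-40}, {"aperture":92, "dz":-80}, {"aperture":92, "dz":-115}, {"aperture":92, "dz":-115}]'; python3 shift.py '[{"aperture":92, "dx":55, "dy":-20, "spin":0.18}, {"aperture":92, "dx":110, "dy":-40, "spin":0.36}, {"aperture":92, "dx":137, "dy":-50, "spin":0.54}, {"aperture":92, "dx":137, "dy":-50, "spin":0.72}, {"aperture":92, "dx":137, "dy":-50, "spin":0.9}]';  python3 shift.py '[{"aperture":80, "spin":0.18}, {"aperture":80, "spin":0.34}, {"aperture":80, "spin":0.34}, {"aperture":80, "spin":0.34}]'
python3 - <<'E'
from h import *
c=capture("wrist"); s=capture("scene"); o=monitor.get_obs(); print(o["tool_pos"],o["tcp_rot"])
a=np.vstack([c["color"][90:310,140:560],cv2.resize(s["color"][230:345,80:330],(420,193))])[:,:,::-1]
cv2.imwrite("pics/w2.png",cv2.resize(a,None,fx=1.4,fy=1.4)[:590])
for n,cam,f in (("scene",s,ray),("wrist",c,fray)):
    hsv=cv2.cvtColor(cam["color"],cv2.COLOR_RGB2HSV)
    m=((hsv[...,0]<8)|(hsv[...,0]>172))&(hsv[...,1]>130)&(hsv[...,2]>60)
    k,l,st,ce=cv2.connectedComponentsWithStats(m.astype(np.uint8))
    for i in range(1,k):
        if st[i,4]>80: print(n,ce[i].round(1),st[i].tolist(),plane(*f(cam,ce[i]),74).round(1))
E
```

```text
time: 8.12
tool_pos: [481.9, 223.6, 408.3]
tcp_rot: [-3.138, 0.005, -2.195]
contact_force: [-0.2, -0.9, -0.4]
grip_width: 91.8
finger_force: 0.0
time: 8.75
tool_pos: [441.7, 82.5, 404.6]
tcp_rot: [3.142, -0.002, -3.102]
contact_force: [0.3, 0.0, -0.4]
grip_width: 92.0
finger_force: 0.0
time: 9.25
tool_pos: [441.9, 83.0, 405.1]
tcp_rot: [-3.141, -0.001, 2.851]
contact_force: [-0.5, 0.8, 0.4]
grip_width: 80.2
finger_force: 0.0
[441.8943806   82.9380109  405.41214817] [-3.14150478e+00 -4.94215318e-04  2.84981291e+00]
scene [250.7 304.6] [238, 292, 27, 26, 504] [425.4  96.5  74. ]
wrist [323.1 217.5] [292, 186, 63, 64, 3092] [429.6  90.1  74. ]
wrist [ 92.2 216.8] [71, 192, 44, 51, 1752] [ 361.2 -122.7   74. ]
```

View pics/w2.png

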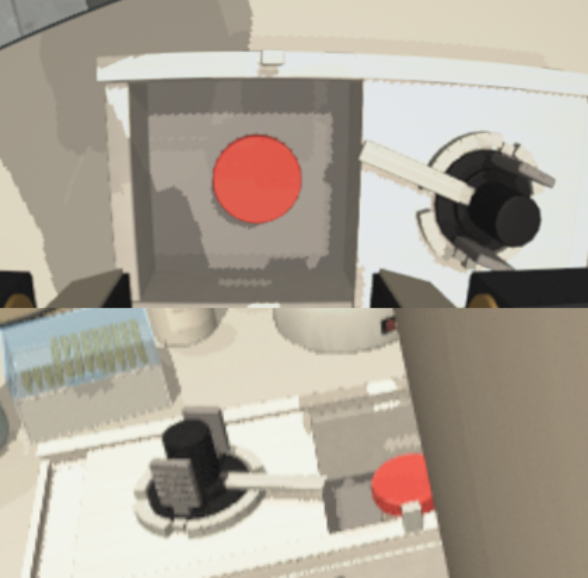

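The well is open and the red cap is fully visible, centred at (323,217) in the full wrist image, with the cover and turned tongue well clear. For a second view I move over the cap and closer.

```bash
cat > cap.py <<'E'
from h import *
import sys,pickle
c=capture("wrist"); o=monitor.get_obs(); print(o["tool_pos"].round(1),o["tcp_rot"].round(3))
hsv=cv2.cvtColor(c["color"],cv2.COLOR_RGB2HSV)
m=((hsv[...,0]<8)|(hsv[...,0]>172))&(hsv[...,1]>130)&(hsv[...,2]>60)
k,l,st,ce=cv2.connectedComponentsWithStats(m.astype(np.uint8))
for i in range(1,k):
    if st[i,4]>300: print(ce[i].round(1),st[i].tolist(),plane(*fray(c,ce[i]),74).round(1)); 
r=[fray(c,ce[i]) for i in range(1,k) if st[i,4]>300 and abs(ce[i][0]-320)<60]
print("tri with view 1",tri(r[0],pickle.load(open("r1","rb"))) if len(sys.argv)<2 else pickle.dump(r[0],open("r1","wb")))
E
python3 cap.py 1
python3 shift.py '[{"aperture":80, "dx":12, "dy":4, "dz":30}, {"aperture":80, "dx":12, "dy":4, "dz":60}, {"aperture":80, "dx":12, "dy":4, "dz":80}, {"aperture":80, "dx":12, "dy":4, "dz":80}, {"aperture":80, "dx":12, "dy":4, "dz":80}]'; python3 cap.py
```

```text
[441.9  82.9 405.5] [-3.142 -0.     2.849]
[323.  217.2] [292, 186, 63, 63, 3088] [429.7  90.   74. ]
[ 92.3 216.8] [71, 192, 44, 51, 1753] [ 361.2 -122.7   74. ]
tri with view 1 None
time: 10.02
tool_pos: [431.9, 90.2, 326.5]
tcp_rot: [3.141, 0.001, 2.848]
contact_force: [-0.1, 0.6, 0.9]
grip_width: 80.2
finger_force: 0.0
[432.   90.2 326.7] [3.141e+00 2.000e-03 2.848e+00]
[317.9 254.2] [277, 213, 83, 82, 5221] [428.7  90.5  74. ]
[ 45.3 246.1] [22, 217, 48, 60, 2249] [ 360.4 -115.3   74. ]
tri with view 1 (array([431.33279259,  89.65027797,  64.42842441]), [0.0, 0.0])
```

Cap at about (431,90). Its 83 px width also agrees with a top near z=74. I narrow the fingers to 66 mm so they clear the well walls, then descend.

```bash
python3 shift.py '[{"aperture":66, "dx":1}, {"aperture":66, "dx":1, "dz":20}, {"aperture":66, "dx":1, "dz":40}, {"aperture":66, "dx":1, "dz":60}, {"aperture":66, "dx":1, "dz":60}]'; python3 shift.py '[{"aperture":66, "dz":15}, {"aperture":66, "dz":30}, {"aperture":66, "dz":40}, {"aperture":66, "dz":40}]'
```

```text
time: 10.7
tool_pos: [430.3, 90.5, 265.2]
tcp_rot: [-3.141, -0.002, 2.848]
contact_force: [-0.6, -0.7, -0.4]
grip_width: 65.9
finger_force: 0.0
time: 11.2
tool_pos: [430.7, 90.5, 225.8]
tcp_rot: [-3.142, -0.0, 2.848]
contact_force: [0.1, -0.2, -0.7]
grip_width: 66.1
finger_force: 0.0
```

Run:
```python
from h import *
e=capture("side"); im=e["color"]
# pad: paper-like region in side view, between known pixels
s=capture("scene")
for n,c,box in (("side",e,(265,345,420,440)),("scene",s,(365,195,490,275))):
    x0,y0,x1,y1=box; g=cv2.GaussianBlur(cv2.cvtColor(c["color"],cv2.COLOR_RGB2GRAY)[y0:y1,x0:x1],(5,5),0)
    t,m=cv2.threshold(g,0,255,cv2.THRESH_OTSU); m=cv2.morphologyEx(m,cv2.MORPH_CLOSE,np.ones((7,7)))
    m=cv2.morphologyEx(m,cv2.MORPH_OPEN,np.ones((5,5)))
    ct=max(cv2.findContours(m,0,2)[0],key=cv2.contourArea); q=cv2.approxPolyDP(ct,6,True)[:,0]+[x0,y0]
    print(n,t,cv2.contourArea(ct)); 
    for p in q: print(p,plane(*ray(c,p),13).round(1))
a=np.hstack([cv2.resize(s["color"][190:280,360:490],None,fx=3,fy=3,interpolation=2)[:270],cv2.resize(im[340:440,260:420],(390,270))])
cv2.imwrite("pics/pad.png",a[:,:,::-1])
```

```text
side 185.0 7828.5
[282 360] [ 400.8 -302.9   13. ]
[274 421] [ 385.9 -434.9   13. ]
[403 427] [ 586.9 -459.3   13. ]
[397 365] [ 604.1 -327.5   13. ]
scene 186.0 9433.0
[365 195] [ 711.9 -366.5   13. ]
[369 274] [ 440.3 -166.    13. ]
[489 274] [ 304.9 -364.1   13. ]
[489 213] [ 465.7 -558.1   13. ]
[458 195] [ 573.5 -566.5   13. ]
```

View pics/pad.png

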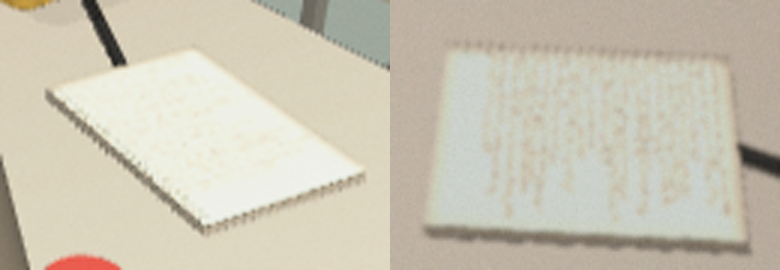

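The picture shows the pad's four top corners clearly. In the left (scene) crop they are at (45,93), (192,48), (365,176) and (206,230); in the right (side) crop at (57,45), (340,55), (357,240) and (35,230).

```bash
python3 - <<'E'
from h import *
s=capture("scene"); e=capture("side")
S=lambda x,y: ray(s,(360+x/3,190+y/3)); E=lambda x,y: ray(e,(260+x/2.4375,340+y/2.7))
P=[]
for a,b in [((45,93),(340,52)),((192,48),(357,240)),((365,176),(35,230)),((206,230),(57,45))]:
    x,r=tri(S(*a),E(*b)); P.append(x); print(x.round(1),r)
c=np.mean(P,0); d=P[0]+P[1]-P[2]-P[3]; print(c.round(1),"yaw",np.arctan2(d[1],d[0]),np.hypot(*d[:2])/2)
E
python3 shift.py '[{"aperture":48}, {"aperture":48}, {"aperture":48}, {"aperture":48}, {"aperture":48}]'
```

```text
[ 608.6 -312.7    7.3] [5.0, 5.0]
[ 591.1 -460.5    7.4] [2.2, 2.2]
[ 384.4 -435.8    2.6] [2.1, 2.1]
[ 400.9 -289.7    5.7] [3.1, 3.1]
[ 496.2 -374.7    5.7] yaw -0.11450460285937213 208.5983965289827
time: 12.02
tool_pos: [430.7, 90.5, 225.9]
tcp_rot: [3.141, 0.0, 2.848]
contact_force: [-0.6, -0.1, 3.7]
grip_width: 52.7
finger_force: 30.0
```

The cap is gripped at 52.7 mm. I lift it and carry it towards the pad's centre, about (496,-376).

```bash
python3 shift.py '[{"aperture":48, "dz":-10}, {"aperture":48, "dz":-40}, {"aperture":48, "dz":-75}, {"aperture":48, "dz":-110}, {"aperture":48, "dz":-120}]'; python3 shift.py '[{"aperture":48, "dx":-10, "dy":-21}, {"aperture":48, "dx":-26, "dy":-57}, {"aperture":48, "dx":-43, "dy":-93}, {"aperture":48, "dx":-60, "dy":-130}, {"aperture":48, "dx":-78, "dy":-169}]'; python3 shift.py '[{"aperture":48, "dx":-18, "dy":-39}, {"aperture":48, "dx":-36, "dy":-78}, {"aperture":48, "dx":-54, "dy":-117}, {"aperture":48, "dx":-70, "dy":-152}, {"aperture":48, "dx":-84, "dy":-182}]'; python3 shift.py '[{"aperture":48, "dx":-14, "dy":-30}, {"aperture":48, "dx":-26, "dy":-56}, {"aperture":48, "dx":-35, "dy":-76}, {"aperture":48, "dx":-35, "dy":-76}]'
```

```text
time: 12.65
tool_pos: [430.8, 90.6, 347.8]
tcp_rot: [3.14, 0.004, 2.848]
contact_force: [0.2, -0.4, -0.6]
grip_width: 52.3
finger_force: 30.0
time: 13.28
tool_pos: [456.1, -95.0, 344.8]
tcp_rot: [3.141, -0.002, 2.848]
contact_force: [1.7, -0.1, 0.1]
grip_width: 52.5
finger_force: 30.0
time: 13.9
tool_pos: [483.8, -293.7, 344.3]
tcp_rot: [3.141, -0.002, 2.847]
contact_force: [-0.9, 0.2, -1.3]
grip_width: 52.8
finger_force: 30.0
time: 14.4
tool_pos: [495.2, -376.3, 344.0]
tcp_rot: [3.141, -0.002, 2.846]
contact_force: [0.2, 0.6, -1.1]
grip_width: 52.7
finger_force: 30.0
```

Run:
```python
from h import *
w=capture("wrist"); s=capture("scene"); e=capture("side")
a=np.hstack([cv2.resize(w["color"],(400,300)),cv2.resize(e["color"][180:,180:500],(400,300))])
cv2.imwrite("pics/c1.png",a[:,:,::-1])
```

```text
(no output)
```

View pics/c1.png

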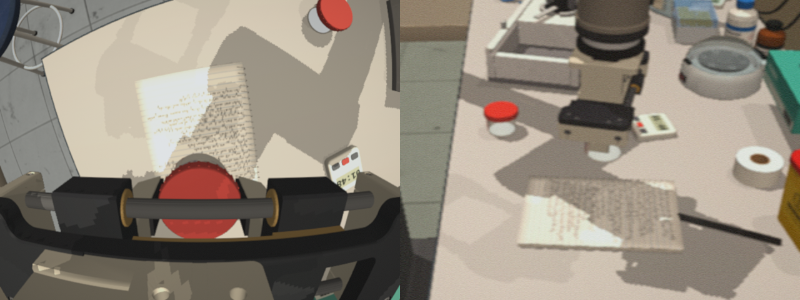

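The cup is held over the pad (cap at (200,200) in the left half), and the other cup and timer are untouched. I lower it, slowly at the end.

```bash
python3 shift.py '[{"aperture":48, "dz":35}, {"aperture":48, "dz":70}, {"aperture":48, "dz":100}, {"aperture":48, "dz":112}, {"aperture":48, "dz":116}]'; python3 shift.py '[{"aperture":48, "dz":3}, {"aperture":48, "dz":6}, {"aperture":48, "dz":6}]'; python3 shift.py '[{"aperture":48, "dz":2}, {"aperture":48, "dz":2}]'
```

```text
time: 15.18
tool_pos: [495.7, -374.8, 229.7]
tcp_rot: [3.141, -0.0, 2.848]
contact_force: [-0.1, 0.2, -0.3]
grip_width: 52.4
finger_force: 30.0
time: 15.55
tool_pos: [495.6, -375.3, 224.1]
tcp_rot: [-3.141, 0.001, 2.848]
contact_force: [-0.1, -0.1, -1.0]
grip_width: 52.2
finger_force: 30.0
time: 15.8
tool_pos: [495.5, -375.2, 221.6]
tcp_rot: [3.141, -0.0, 2.848]
contact_force: [-0.3, -0.3, -0.9]
grip_width: 52.3
finger_force: 30.0
```

```bash
python3 shift.py '[{"aperture":48, "dz":2}, {"aperture":48, "dz":2}]'; python3 shift.py '[{"aperture":48, "dz":1.5}, {"aperture":48, "dz":1.5}]'
```

```text
time: 16.05
tool_pos: [495.5, -375.2, 219.5]
tcp_rot: [3.141, -0.0, 2.848]
contact_force: [-0.0, 0.2, -0.4]
grip_width: 52.6
finger_force: 30.0
time: 16.3
tool_pos: [495.5, -375.2, 218.0]
tcp_rot: [3.141, -0.0, 2.848]
contact_force: [1.1, -0.6, -0.1]
grip_width: 52.4
finger_force: 30.0
```

```bash
python3 shift.py '[{"aperture":48, "dz":1}, {"aperture":48, "dz":1}]'; python3 shift.py '[{"aperture":48, "dz":1}, {"aperture":48, "dz":1}]'
```

```text
time: 16.55
tool_pos: [495.5, -375.2, 217.1]
tcp_rot: [3.141, -0.0, 2.848]
contact_force: [-0.1, 0.2, -0.5]
grip_width: 52.4
finger_force: 30.0
time: 16.8
tool_pos: [495.5, -375.2, 216.1]
tcp_rot: [3.141, -0.0, 2.848]
contact_force: [0.6, -0.6, -0.2]
grip_width: 52.7
finger_force: 30.0
```

```bash
for i in 1; do python3 shift.py '[{"aperture":48, "dz":1}, {"aperture":48, "dz":1}]'; done; python3 shift.py '[{"aperture":48, "dz":1}, {"aperture":48, "dz":1}]'
python3 - <<'E'
from h import *
e=capture("side"); s=capture("scene")
a=np.hstack([cv2.resize(e["color"][320:440,260:420],(400,300),interpolation=2),cv2.resize(s["color"][180:285,360:500],(400,300),interpolation=2)])
cv2.imwrite("pics/c2.png",a[:,:,::-1])
E
```

```text
time: 17.05
tool_pos: [495.6, -375.3, 215.6]
tcp_rot: [-3.141, 0.001, 2.848]
contact_force: [-0.9, 0.5, 3.9]
grip_width: 52.5
finger_force: 30.0
time: 17.3
tool_pos: [495.7, -375.3, 215.6]
tcp_rot: [-3.141, 0.001, 2.848]
contact_force: [-1.1, 2.3, 9.6]
grip_width: 52.2
finger_force: 30.0
```

View pics/c2.png

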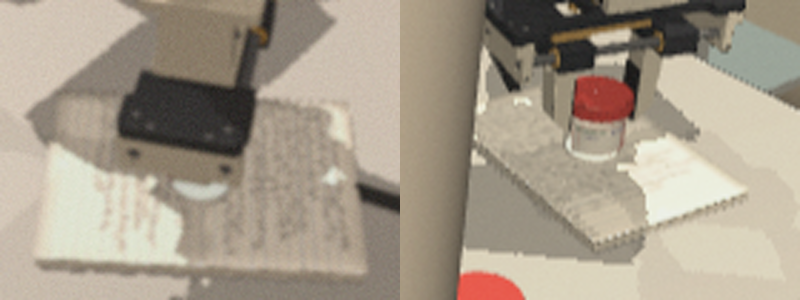

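Contact came at TCP z=215.6, and both views show the cup standing near the middle of the pad. I release and retreat.

```bash
python3 shift.py '[{"aperture":48, "dz":-1}, {"aperture":60, "dz":-1}, {"aperture":75, "dz":-1}, {"aperture":85, "dz":-1}, {"aperture":85, "dz":-1}]'; python3 shift.py '[{"aperture":85, "dz":-20}, {"aperture":85, "dz":-60}, {"aperture":85, "dz":-110}, {"aperture":85, "dz":-160}, {"aperture":85, "dz":-160}]'; python3 shift.py '[{"aperture":85, "dy":100}, {"aperture":85, "dy":100}, {"aperture":85, "dy":150}, {"aperture":85, "dy":150}, {"aperture":85, "dy":150}]'
python3 - <<'E'
from h import *
e=capture("side"); s=capture("scene")
a=np.hstack([cv2.resize(e["color"][140:440,200:500],(400,400)),cv2.resize(s["color"],(400,300))[:].repeat(1,0) if 0 else cv2.copyMakeBorder(cv2.resize(s["color"],(400,300)),0,100,0,0,0)])
cv2.imwrite("pics/end.png",a[:,:,::-1])
for n,c in (("side",e),("scene",s)):
    hsv=cv2.cvtColor(c["color"],cv2.COLOR_RGB2HSV); m=((hsv[...,0]<8)|(hsv[...,0]>172))&(hsv[...,1]>130)&(hsv[...,2]>60)
    k,l,st,ce=cv2.connectedComponentsWithStats(m.astype(np.uint8))
    for i in range(1,k):
        if st[i,4]>100: print(n,ce[i].round(1),st[i,4],plane(*ray(c,ce[i]),62).round(1),plane(*ray(c,ce[i]),50).round(1))
print(monitor.get_obs()["dq"].round(3))
E
```

```text
time: 18.02
tool_pos: [495.5, -375.2, 215.0]
tcp_rot: [3.141, -0.0, 2.848]
contact_force: [-1.3, -0.1, 0.2]
grip_width: 83.0
finger_force: 0.0
time: 18.65
tool_pos: [496.0, -375.6, 380.1]
tcp_rot: [-3.137, 0.008, 2.848]
contact_force: [0.1, -0.3, -0.6]
grip_width: 85.0
finger_force: 0.0
time: 19.27
tool_pos: [538.9, -231.8, 374.5]
tcp_rot: [-3.142, -0.001, 2.848]
contact_force: [0.5, -0.6, -0.0]
grip_width: 85.1
finger_force: 0.0
side [260.3 291.2] 445 [ 362.1 -163.9   62. ] [ 361.4 -148.3   50. ]
side [535.3 359.3] 2743 [ 825.7 -376.1   62. ] [ 833.6 -364.5   50. ]
side [340.9 370.8] 741 [ 495.8 -382.2   62. ] [ 497.6 -370.7   50. ]
scene [377.8 142.7] 212 [ 883.  -545.5   62. ] [ 906.2 -565.3   50. ]
scene [429.1 214.4] 323 [ 486.  -369.2   62. ] [ 500.1 -384.8   50. ]
scene [388.1 286.4] 569 [ 344.7 -131.    62. ] [ 355.5 -141.1   50. ]
[-0.008 -0.    -0.004  0.003  0.     0.001]
```

View pics/end.png

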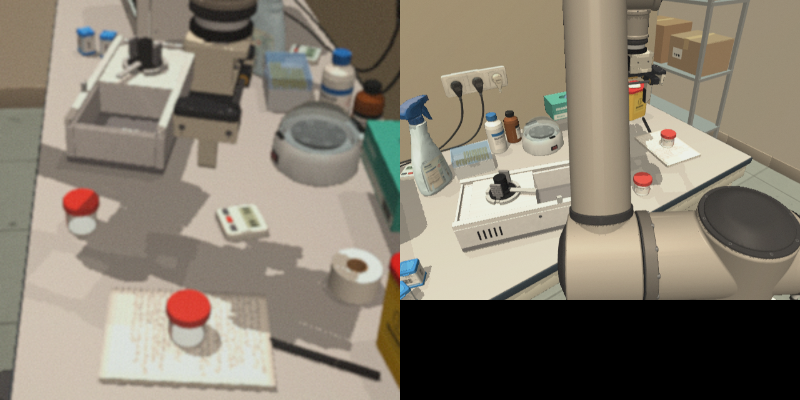

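The cup stands upright near the pad's centre, about (496,-378). The cover is open, the other cup and timer are where they were, and the robot is clear.

```bash
python3 -c "
from plant import bot, monitor, capture
print(bot.close_job())"
```

```text
the job is handed in; nothing more can be done
None
```

I opened the safe, stood the cup upright near the pad's centre, left the cover open and the other cup and timer in place, and handed the job in after about 19 s of robot time (no verdict was returned).

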